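Change mixed-up lathe workpieces round in their cradles

ROBOT

A 6-joint arm with a two-finger parallel gripper is mounted at the origin on the work surface. World frame = base frame: x ahead of the robot, y to its left, z up, the work surface at z = 0. Lengths are in mm, angles in rad, forces in N, time in s.
With the tool pointing down it reaches from about 275 to 825 mm from the base axis. Payload 5.2 kg.
Tool frame: the origin (TCP) lies at the very end of the fingers, on their centre line; the grasp point (between the pads) lies 19 mm behind it; z points along the fingers, y is the line along which they close (so a half turn about z gives the same grasp; the last joint's range is limited). The gripper opens to 93 mm and grips with 3 to 60 N. Pads are 15 mm wide; open, the fingers measure 128 mm over their backs; the gripper's body (75 mm by 188 mm) begins 65 mm behind the grasp point.
Start: joints at [-1.375, 0.259, 1.535, -0, 1.348, -0.203], TCP at [213.593, -506.836, 195.753] pointing down, gripper open.
Joint ranges: [-3.14, 3.14], [-0.91, 2.08], [0.19, 2.58], [-1.22, 4.36], [0.22, 2.71], [-3.12, 3.12]. Speed limits (rad/s): [2.57, 2.57, 3.14, 3.14, 3.14, 3.14].

INTERFACE

Orientations are given as [roll, pitch, yaw] about the fixed x, y, z axes, in that order (R = Rz(yaw) Ry(pitch) Rx(roll)).
In Python, from bench import robot gives the robot as it stands. The module is installed in compiled form; this text tells all that it offers. Calls block until the motion is done:
- robot.move_ptp(position, orientation): joint-space move of the TCP to a pose.
- robot.move_linear(position, ori=None, speed=150, f_stop=None): straight line of the TCP; ori=None keeps the orientation; speed is the mean speed in mm/s. With f_stop (N) it stops when the force on the tool has changed by that much, and returns True; else False.
- robot.move_j(angles): joint-space move.
- robot.move_gripper(opening): opening from 0.0 (shut) to 1.0 (fully open); the grip force is fixed at half the most; returns when the fingers have stopped.
- robot.sleep(seconds).
- robot.inverse_kinematics(position, orientation): joint angles nearest the present ones, or None.
- robot.get_image(name): name is "scene" or "top" or "wrist"; returns a dict with "img" (480x640x3 uint8, blue, green, red), "fovy" (degrees; the focal length in pixels is half the picture's height over the tangent of half this angle, whatever the lens; pixels are square), "cx", "cy" (the principal point, pixels), "eye" and "orientation" of the camera in the world. Camera axes: x right, y down, z forward; pixel columns grow to the right and rows downward; lengths in mm; the calibration is good to about 2 mm. A picture is of the moment at which its call begins. There is no depth.
A pose or a line that the arm cannot do raises robot.MotionError and nothing moves.
- robot.hand_in(): hands the job in; it is judged then, once.
Readings, each from a call of its own:
- robot.current_t(): time.
- robot.current_qpos(): joint angles.
- robot.current_joint_vel(): joint speeds.
- robot.current_joint_efforts(): joint torques, N m.
- robot.current_tcp_pos(): TCP position.
- robot.current_eef_rot(): TCP orientation.
- robot.current_contact_force(): force on the tool from outside, world axes, zero at the start.
- robot.current_ft_torque(): the same for the moment, N m.
- robot.current_gripper_width(): opening from 0.0 (shut) to 1.0 (fully open).
- robot.current_finger_force(): force on a finger pad.
Only numpy, scipy, OpenCV 4.12 (cv2) and the standard library are available. Lean on these libraries where they do the work, as an engineer would, in place of code of your own. Each camera call takes 0.05 s, during which the arm holds its last target. There are 200 camera calls.

TASK

The three half-turned workpieces waiting for the lathe have been put in one another's cradles: change them round so that each lies properly in both Vs, in the middle of the cradle painted in the colour of its own ends. Park one in the empty grey cradle on the way, because a round piece laid on the bench rolls off: never lay one there. Set the pieces down, do not drop them, and leave the gouge, the phone and the tin where they are.

Things in the scene. Friction and masses are not known exactly. Their poses are not given: they have to be found in the camera images.
- work_red_center (a point): Loose half-turned round wooden workpiece, both ends dipped red (last 19 mm): plain pale wood. 30 mm in diameter at the middle 40 mm and where it rests, 130 mm long, about 70 g. Point at its centre, 43 mm above the bench when seated in a cradle; x axis along the bar, rolled about x by any angle, both ends alike.
- work_blue_center (a point): Loose half-turned round wooden workpiece, both ends dipped blue (last 19 mm): dark wood, a 5 mm wide groove 22 mm either side of the middle, 22 mm thick tenon ends. 30 mm in diameter at the middle 40 mm and where it rests, 130 mm long, about 70 g. Point at its centre, 43 mm above the bench when seated in a cradle; x axis along the bar, rolled about x by any angle, both ends alike.
- work_yellow_center (a point): Loose half-turned round wooden workpiece, both ends dipped yellow (last 19 mm): mid-brown wood, narrow grooves 20 to 27 mm either side of the middle, 26 mm thick tenon ends. 30 mm in diameter at the middle 40 mm and where it rests, 130 mm long, about 70 g. Point at its centre, 43 mm above the bench when seated in a cradle; x axis along the bar, rolled about x by any angle, both ends alike.
- cradle_red: Fixed red cradle: base 104 x 68 x 12 mm (x, y, z), two V-blocks 12 mm thick at x = -40 and 40 mm (68 mm free between them), 61 mm wide, 45 mm tall; 90-degree V, 47 mm wide on top, bottom 22 mm above the bench. Origin: centre of the underside, on the bench. A workpiece lies along its x axis, centre 43 mm straight above the origin.
- cradle_blue: Fixed blue cradle: base 104 x 68 x 12 mm (x, y, z), two V-blocks 12 mm thick at x = -40 and 40 mm (68 mm free between them), 61 mm wide, 45 mm tall; 90-degree V, 47 mm wide on top, bottom 22 mm above the bench. Origin: centre of the underside, on the bench. A workpiece lies along its x axis, centre 43 mm straight above the origin.
- cradle_yellow: Fixed yellow cradle: base 104 x 68 x 12 mm (x, y, z), two V-blocks 12 mm thick at x = -40 and 40 mm (68 mm free between them), 61 mm wide, 45 mm tall; 90-degree V, 47 mm wide on top, bottom 22 mm above the bench. Origin: centre of the underside, on the bench. A workpiece lies along its x axis, centre 43 mm straight above the origin.
- cradle_grey: Fixed grey spare cradle, empty at first: base 104 x 68 x 12 mm (x, y, z), two V-blocks 12 mm thick at x = -40 and 40 mm (68 mm free between them), 61 mm wide, 45 mm tall; 90-degree V, 47 mm wide on top, bottom 22 mm above the bench. Origin: centre of the underside, on the bench. A workpiece lies along its x axis, centre 43 mm straight above the origin.
- gouge_mid (a point): Bystander: loose turning gouge lying on the bench, 219 mm long, 23 mm thick dark wood handle and steel blade, blade along its +x. Point at the ferrule, 12 mm above the bench. To be left alone.
- phone: Bystander: loose black mobile phone lying flat, 74 x 152 x 8 mm (x, y, z); origin at the centre of its underside. To be left alone.
- wax_tin: Bystander: loose round metal tin, 65 mm in diameter, 27 mm tall, standing on the bench; origin at the centre of its underside. To be left alone.
Things that resemble listed ones, but are neither listed nor needed, are in the scene too. What is shaped like the part that bears work_yellow_center but green or purple is not meant.

How it is judged (in metres and radians):
On the way:
1. one of the workpieces has been parked in the grey cradle and let go (((horizontal distance between work_red_center and cradle_grey below 0.012 m and z of work_red_center in the frame of cradle_grey between 0.0382 and 0.0482 m and angle between the x axis of work_red_center and the x axis of cradle_grey, either way round below 0.12 rad and contact force between the fingers and work_red below 0.1 N) or (horizontal distance between work_blue_center and cradle_grey below 0.012 m and z of work_blue_center in the frame of cradle_grey between 0.0382 and 0.0482 m and angle between the x axis of work_blue_center and the x axis of cradle_grey, either way round below 0.12 rad and contact force between the fingers and work_blue below 0.1 N) or (horizontal distance between work_yellow_center and cradle_grey below 0.012 m and z of work_yellow_center in the frame of cradle_grey between 0.0382 and 0.0482 m and angle between the x axis of work_yellow_center and the x axis of cradle_grey, either way round below 0.12 rad and contact force between the fingers and work_yellow below 0.1 N))), for 0.2 s.
At the end, for the whole second after the job is handed in: Each workpiece lies in the cradle of its own colour: centre within 12 mm (horizontally) of the cradle's middle and within 5 mm of the seated height of 43 mm, its axis within 0.12 rad of the cradle's x axis, either way round; all three are let go and at rest, and so the grey cradle is empty again (horizontal distance between work_red_center and cradle_red below 0.012 m and z of work_red_center in the frame of cradle_red between 0.0382 and 0.0482 m and angle between the x axis of work_red_center and the x axis of cradle_red, either way round below 0.12 rad and contact force between the fingers and work_red below 0.1 N and linear speed of each of work_red, work_blue, work_yellow below 0.02 m/s and angular speed of each of work_red, work_blue, work_yellow below 0.3 rad/s and horizontal distance between work_blue_center and cradle_blue below 0.012 m and z of work_blue_center in the frame of cradle_blue between 0.0382 and 0.0482 m and angle between the x axis of work_blue_center and the x axis of cradle_blue, either way round below 0.12 rad and contact force between the fingers and work_blue below 0.1 N and horizontal distance between work_yellow_center and cradle_yellow below 0.012 m and z of work_yellow_center in the frame of cradle_yellow between 0.0382 and 0.0482 m and angle between the x axis of work_yellow_center and the x axis of cradle_yellow, either way round below 0.12 rad and contact force between the fingers and work_yellow below 0.1 N); the robot touches nothing.
It fails at once if a workpiece is laid on, or falls to, the bench (height (world z) of any of work_red_center, work_blue_center, work_yellow_center below 0.03 m).
It fails at once if a workpiece is dropped (falls free from more than about 20 mm) ((linear speed of work_red above 0.6 m/s and contact force between the fingers and work_red below 0.1 N) or (linear speed of work_blue above 0.6 m/s and contact force between the fingers and work_blue below 0.1 N) or (linear speed of work_yellow above 0.6 m/s and contact force between the fingers and work_yellow below 0.1 N)).
It fails at once if the gouge, the phone or the tin is moved by more than 20 mm (distance of any of gouge_mid, phone, wax_tin from where it was at the start of the episode above 0.02 m).
It also fails if it takes over 102 s, if anything falls off the work surface, if the arm or the gripper's body presses on something with over 40 N, if the wrist force passes 120 N, or if a joint passes its speed limit or range.

## Working session

There is one attempt and no reset: what is moved stays moved. The work goes in short steps, each a Python script; the robot and the scene stay as the last script left them, time stands still between calls to the robot, and variables do not carry over. Pictures are saved under pics/ and viewed, at most 14 in all, crops included, and the job is handed in when it is done.

```bash
mkdir -p pics; python3 - <<'E'
from bench import robot
import cv2
for n in("scene","top"):
    d=robot.get_image(n);cv2.imwrite(f"pics/{n}0.png",d["img"]);print(n,{k:v for k,v in d.items() if k!="img"})
print(robot.current_eef_rot(),robot.current_t())
E
```

```text
scene {'fovy': 57.0059622277176, 'cx': 323.59636424737874, 'cy': 238.6372035051847, 'eye': array([1048.09936977,  283.04883643,  677.05624639]), 'orientation': array([-2.38927274e+00, -1.50757969e-03,  2.24306150e+00])}
top {'fovy': 42.97003422701751, 'cx': 306.83876108499874, 'cy': 241.69780887015983, 'eye': array([ 440.73925026,  -70.22351777, 1191.53010409]), 'orientation': array([-3.00424084, -0.01538476, -1.54588018])}
[-3.13999693e+00 -3.15483969e-04  3.98792405e-01] 0.1
```

View pics/top0.png

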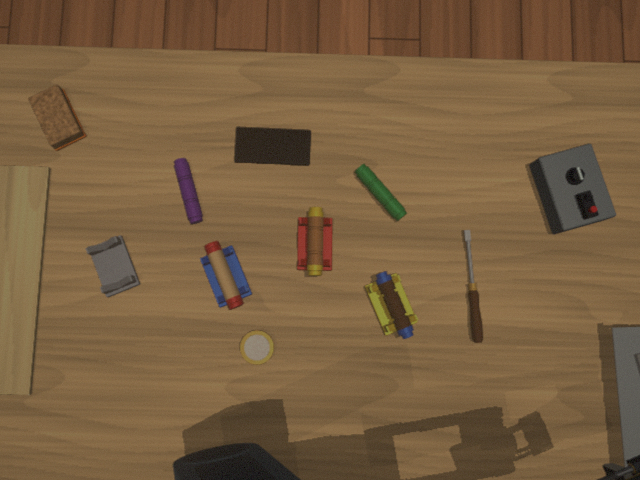

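View pics/scene0.png

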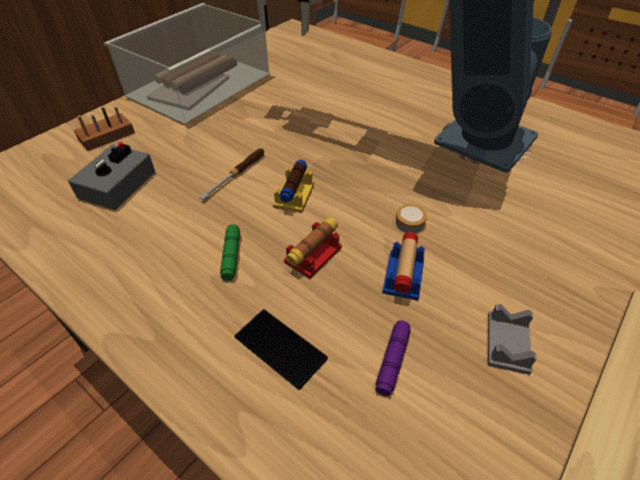

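```bash
cat > h.py <<'E'
import numpy as np, cv2
from scipy.optimize import minimize
from scipy.spatial.transform import Rotation as R
def proj(d,P):
    f=240/np.tan(np.radians(d["fovy"])/2)
    c=(np.atleast_2d(P)-d["eye"])@R.from_euler("xyz",d["orientation"]).as_matrix()
    return np.c_[f*c[:,0]/c[:,2]+d["cx"],f*c[:,1]/c[:,2]+d["cy"]]
def unproj(d,uv,z):
    f=240/np.tan(np.radians(d["fovy"])/2)
    r=R.from_euler("xyz",d["orientation"]).apply([(uv[0]-d["cx"])/f,(uv[1]-d["cy"])/f,1])
    return d["eye"]+r*(z-d["eye"][2])/r[2]
def mask(img,c):
    h,s,v=[a.astype(int) for a in cv2.split(cv2.cvtColor(img,cv2.COLOR_BGR2HSV))]
    m={"red":((h<6)|(h>174))&(s>170)&(v>60),"blue":(h>105)&(h<125)&(s>120)&(v>40),
       "yellow":(h>22)&(h<35)&(s>150)&(v>50),"grey":(s<50)&(v>35)}[c]
    return m.astype(np.uint8)
def box(x0,x1,y0,y1,z0,z1): return np.array([[x,y,z] for x in(x0,x1) for y in(y0,y1) for z in(z0,z1)],float)
def prism(s): # half V-block
    p=[]
    return [np.array([[x,t*y,z] for x in(s-6,s+6) for y,z in((0,0),(0,22),(23.5,45),(30.5,45),(30.5,0))],float) for t in(1,-1)]
PARTS=[box(-52,52,-34,34,0,12)]+prism(-40)+prism(40)
a=np.arange(0,2*np.pi,.3)
CYL=np.array([[x,15*np.cos(t),43+15*np.sin(t)] for x in(-65,65) for t in a])
def fill(d,parts,p,S):
    m=np.zeros((480*S,640*S),np.uint8);c,s=np.cos(p[2]),np.sin(p[2])
    for P in parts:
        W=np.c_[p[0]+c*P[:,0]-s*P[:,1],p[1]+s*P[:,0]+c*P[:,1],P[:,2]]
        h=cv2.convexHull(((proj(d,W)+.5)*S*16-8).astype(np.float32)).round().astype(np.int32)
        cv2.fillConvexPoly(m,h,1,cv2.LINE_8,4)
    return m
def fit(views,col,p0,full=True,S=3):
    """cradle pose by silhouette overlap in the views"""
    big=[]
    for d in views:
        roi=cv2.dilate(fill(d,PARTS,p0,1),np.ones((25,25)))
        big.append(cv2.resize(mask(d["img"],col)*roi,None,fx=S,fy=S,interpolation=cv2.INTER_NEAREST))
    def cost(q):
        p=np.array([q[0],q[1],q[2]/50]);e=0
        for d,m in zip(views,big):
            r=fill(d,PARTS,p,S)
            keep=1-fill(d,[CYL],p,S) if full else np.ones_like(r)
            e+=1-np.sum(r&m&keep)/max(1,np.sum((r|m)&keep))
        return e/len(views)
    b=np.array([p0[0],p0[1],p0[2]*50])
    for k in(12,4):
        r=minimize(cost,b,method="Nelder-Mead",options=dict(initial_simplex=b+np.vstack([np.zeros(3),k*np.eye(3)]),xatol=.1,fatol=1e-5));b=r.x
    return np.array([b[0],b[1],b[2]/50]),r.fun
def piece(d,col,p):
    """centre and angle of a piece near cradle pose p from its two dipped ends"""
    L=[]
    for s in(-1,1):
        B=box(44*s,76*s,-18,18,35,60)
        m=mask(d["img"],col)*fill(d,[B],p,1)
        yx=np.argwhere(m);L.append(unproj(d,yx.mean(0)[::-1],50) if len(yx)>5 else np.full(3,np.nan))
    v=L[1]-L[0];return (L[0]+L[1])/2,np.arctan2(v[1],v[0]),np.hypot(*v[:2])
E
python3 - <<'E'
from bench import robot
from h import *
t,s=robot.get_image("top"),robot.get_image("scene")
px={"red":((315,244),(315,208),"yellow"),"blue":((226,276),(212,245),"red"),"yellow":((391,304),(382,276),"blue"),"grey":((113,266),(102,240),None)}
import json;C={}
ov=t["img"].copy();os=s["img"].copy()
for c,(m,e,pc) in px.items():
    a=unproj(t,m,25);b=unproj(t,e,25);yaw=np.arctan2(b[1]-a[1],b[0]-a[0])
    p0=[a[0],a[1],yaw]
    r1,e1=fit([t],c,p0,pc is not None);r2,e2=fit([s],c,r1,pc is not None);r,e=fit([t,s],c,r1,pc is not None)
    print(c,np.round(r1,2),round(e1,3),np.round(r2,2),round(e2,3),np.round(r,2),round(e,3))
    if pc:
        for d in(t,s):
            q=piece(d,pc,r);print("  piece",pc,np.round(q[0],1),round(q[1],3),round(q[2],1))
    C[c]=list(r)
    for d,o in((t,ov),(s,os)):
        cs,_=cv2.findContours(fill(d,PARTS,r,1),0,1);cv2.drawContours(o,cs,-1,(255,255,255),1)
json.dump(C,open("C.json","w"))
cv2.imwrite("pics/ov.png",np.vstack([cv2.resize(ov[190:360,80:430],None,fx=1.7,fy=1.7),cv2.resize(os[150:390,240:590],(595,306))]))
E
```

```text
red [ 6.0263e+02 -9.8840e+01  2.0000e-02] 0.575 [ 599.34 -100.67    0.  ] 0.278 [ 5.9987e+02 -1.0047e+02  2.0000e-02] 0.433
  piece yellow [602.4 -99.9  50. ] 0.01 111.1
  piece yellow [nan nan nan] nan nan
blue [5.3552e+02 7.1640e+01 4.2000e-01] 0.618 [5.3051e+02 7.0670e+01 4.3000e-01] 0.18 [5.3058e+02 7.0800e+01 4.3000e-01] 0.401
  piece red [533.5  71.6  50. ] 0.431 111.7
  piece red [530.2  70.2  50. ] 0.426 119.3
yellow [ 4.8812e+02 -2.4856e+02  4.2000e-01] 0.341 [ 492.58 -250.05    0.6 ] 0.989 [ 4.881e+02 -2.486e+02  4.200e-01] 0.666
  piece blue [ 485.8 -251.5   50. ] 0.422 110.8
  piece blue [ 483.4 -248.9   50. ] 0.425 115.4
grey [5.4762e+02 2.8923e+02 4.2000e-01] 0.16 [5.4497e+02 2.8872e+02 3.9000e-01] 0.109 [5.4639e+02 2.8839e+02 4.1000e-01] 0.138
```

View pics/ov.png

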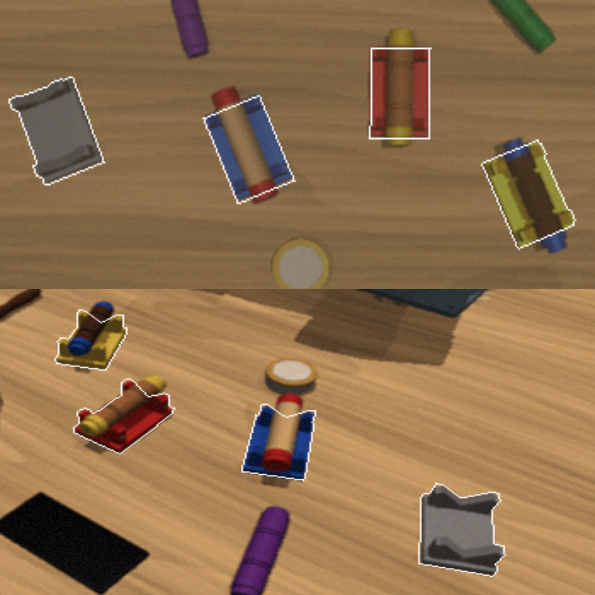

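```bash
python3 - <<'E'
from bench import robot
from h import *
import json,pickle
C=json.load(open("C.json"));D={}
for c in("yellow","red","grey","blue"):
    x,y,w=C[c]; robot.move_ptp([x,y,230],[np.pi,0,w]); robot.sleep(.2); D[c]=robot.get_image("wrist")
pickle.dump(D,open("D.pkl","wb"));print(robot.current_t(),robot.current_qpos())
d=D["blue"];print(d["fovy"],d["eye"],d["orientation"])
cv2.imwrite("pics/w.png",cv2.resize(np.vstack([np.hstack([D["yellow"]["img"],D["red"]["img"]]),np.hstack([D["grey"]["img"],D["blue"]["img"]])]),(800,600),interpolation=cv2.INTER_AREA))
E
```

```text
5.7083 [-7.35728332e-02  2.11739323e-01  1.51231035e+00  1.96207650e-04
  1.41762684e+00  1.06781280e+00]
64.5191355821051 [606.97960479 105.75967202 417.82336696] [ 2.83969574e+00  4.52102785e-04 -1.14039855e+00]
```

View pics/w.png

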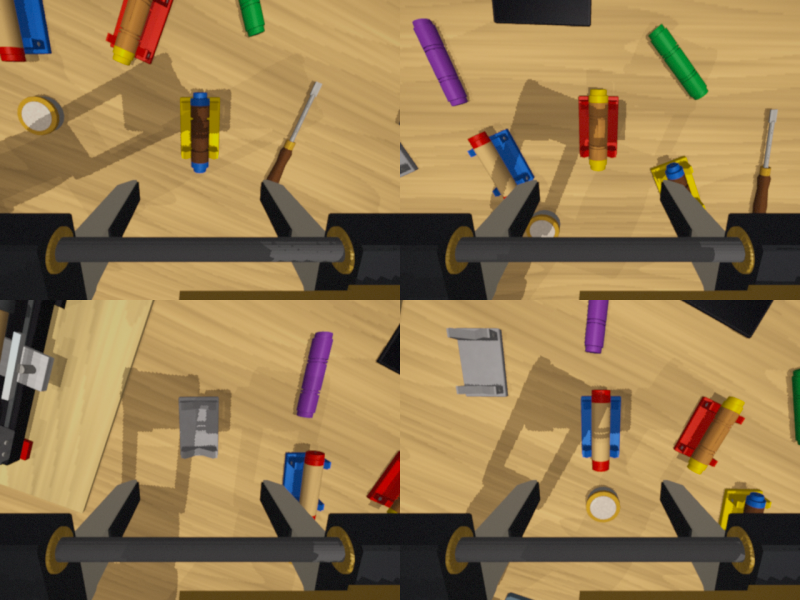

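```bash
python3 - <<'E'
from h import *
import json,pickle,h
C=json.load(open("C.json"));D=pickle.load(open("D.pkl","rb"))
own={"red":"yellow","blue":"red","yellow":"blue"}
tiles=[]
for c,d in D.items():
    r,e=fit([d],c,C[c],c!="grey",2);print(c,np.round(C[c],2),np.round(r,3),round(e,3))
    if c in own:
        q=piece(d,own[c],r);print("   ",own[c],np.round(q[0],1),round(q[1],3),round(q[2],1), "along",round((q[0][:2]-r[:2])@[np.cos(r[2]),np.sin(r[2])],1))
    o=d["img"].copy();cs,_=cv2.findContours(fill(d,PARTS,r,1),0,1);cv2.drawContours(o,cs,-1,(255,255,255),1)
    u,v=proj(d,[r[0],r[1],20])[0].astype(int);tiles.append(cv2.resize(o[v-90:v+90,u-90:u+90],(300,300)))
    C[c]=list(r)
json.dump(C,open("C2.json","w"))
cv2.imwrite("pics/ov2.png",np.vstack([np.hstack(tiles[:2]),np.hstack(tiles[2:])]))
E
```

```text
yellow [ 4.881e+02 -2.486e+02  4.200e-01] [ 4.88174e+02 -2.50591e+02  4.16000e-01] 0.042
    blue [ 485.4 -252.    50. ] 0.416 109.8 along -3.1
red [ 5.9987e+02 -1.0047e+02  2.0000e-02] [ 6.00725e+02 -1.00430e+02  4.00000e-03] 0.125
    yellow [ 601.2 -100.3   50. ] 0.009 111.1 along 0.4
grey [5.4639e+02 2.8839e+02 4.1000e-01] [5.47063e+02 2.88173e+02 4.12000e-01] 0.057
blue [5.3058e+02 7.0800e+01 4.3000e-01] [5.33599e+02 7.09930e+01 4.17000e-01] 0.122
    red [532.3  70.4  50. ] 0.426 112.6 along -1.4
```

View pics/ov2.png

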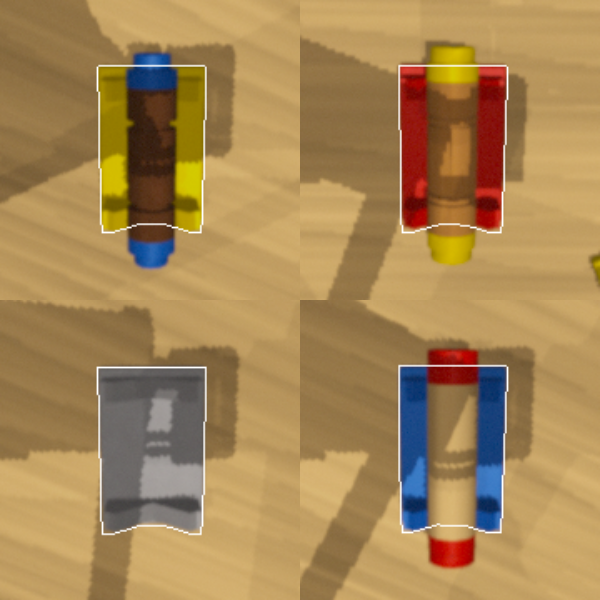

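```bash
cat > t.py <<'E'
from bench import robot
from h import *
import json
C=json.load(open("C2.json"))
def transfer(src,dst,off=0):
    def pose(c,z,o=0):
        x,y,w=C[c];return [x+o*np.cos(w),y+o*np.sin(w),z],[np.pi,0,w]
    robot.move_ptp(*pose(src,150,off))
    robot.move_gripper(.75)
    print("down stop",robot.move_linear(pose(src,25,off)[0],speed=100,f_stop=12))
    robot.move_gripper(0);print("grip",robot.current_gripper_width()*93,robot.current_finger_force())
    robot.move_linear(pose(src,150,off)[0],speed=100)
    print("held",robot.current_gripper_width()*93,robot.current_finger_force())
    robot.move_ptp(*pose(dst,150))
    robot.move_linear(pose(dst,45)[0],speed=100)
    st=robot.move_linear(pose(dst,24.5)[0],speed=25,f_stop=5)
    print("placed",st,robot.current_tcp_pos(),robot.current_contact_force())
    robot.move_gripper(.75)
    robot.move_linear(pose(dst,150)[0],speed=120)
    print("t",robot.current_t())
def look(c,name,col):
    x,y,w=C[c];robot.move_ptp([x,y,230],[np.pi,0,w]);robot.sleep(.2);d=robot.get_image("wrist")
    q=piece(d,col,C[c]);print(c,np.round(q[0]-[*C[c][:2],0],1),q[1]-w,q[2])
    u,v=proj(d,[x,y,20])[0].astype(int);cv2.imwrite(f"pics/{name}.png",cv2.resize(d["img"][max(v-100,0):v+100,u-130:u+130],None,fx=2,fy=2))
E
python3 -c "
from t import *
transfer('blue','grey',-1);look('grey','g1','red')"
```

```text
down stop False
grip 26.3561068891972 28.86183053255081
held 26.609831585799682 28.369870483875275
placed True [546.49296873 288.48851016  25.3481387 ] [-0.12940817  0.99966091  2.58967318]
t 15.1583
grey [-0.6 -0.5 50. ] 0.007909475580675618 112.40851785040266
```

View pics/g1.png

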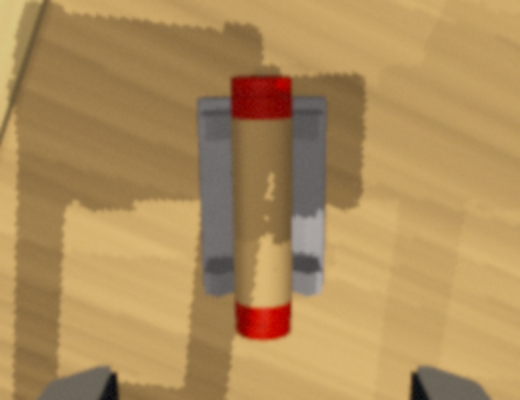

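The red piece lies seated and centred in the grey cradle (piece spans about (262,75) to (262,338) in the crop). Now the remaining transfers.

```bash
python3 -c "
from t import *
transfer('yellow','blue',-2.5);look('blue','b1','blue')"
```

```text
down stop False
grip 26.837954257367038 29.08123344182968
held 26.526404319671734 28.37150752544403
placed True [532.97444466  71.45606097  25.19934091] [1.14546654 1.22067293 2.60618458]
t 26.8167
blue [-0.9 -0.7 50. ] 0.003893858780409487 107.57360377055684
```

View pics/b1.png

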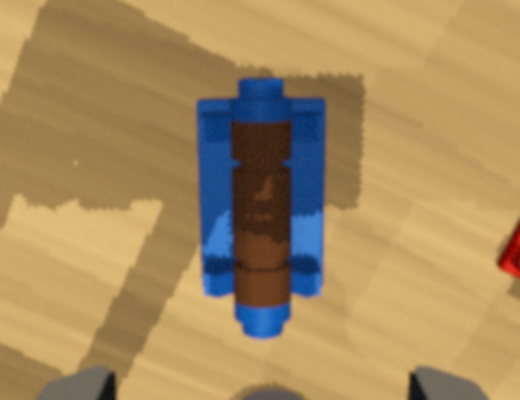

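The blue piece is centred in the blue cradle ((262,78) to (262,337)).

```bash
python3 -c "
from t import *
transfer('red','yellow',0.5);look('yellow','y1','yellow')
transfer('grey','red',-0.8);look('red','r1','red')
a=cv2.imread('pics/y1.png');b=cv2.imread('pics/r1.png');n=min(len(a),len(b))
cv2.imwrite('pics/yr.png',cv2.resize(np.hstack([a[:n],b[:n]]),None,fx=.75,fy=.75))
cv2.imwrite('pics/top1.png',robot.get_image('top')['img'])"
```

```text
down stop False
grip 26.428493106456823 28.83308708667755
held 26.848189925095664 28.34505558013916
placed True [ 487.42329369 -249.72640528   25.16785765] [0.31873292 1.56893575 1.24615064]
t 36.8417
yellow [-1.  -0.3 50. ] -0.0009483339884072683 109.4608318412535
down stop False
grip 26.756521443686147 28.700900673866272
held 26.18871201093282 28.37483525276184
placed True [600.30252778 -99.80674987  25.48868736] [0.63082835 1.35883128 3.22376499]
t 48.7
red [-0.5 -0.1 50. ] 0.004616785131161774 111.0609960647388
```

View pics/yr.png

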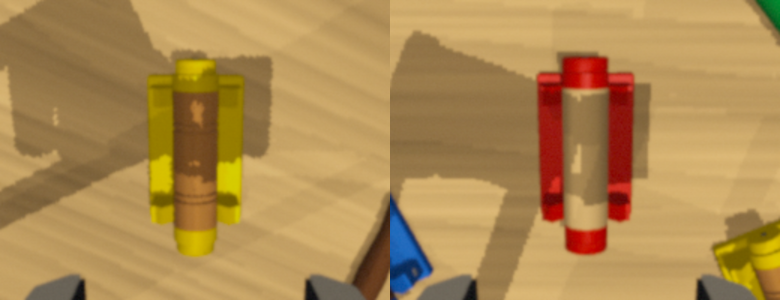

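View pics/top1.png

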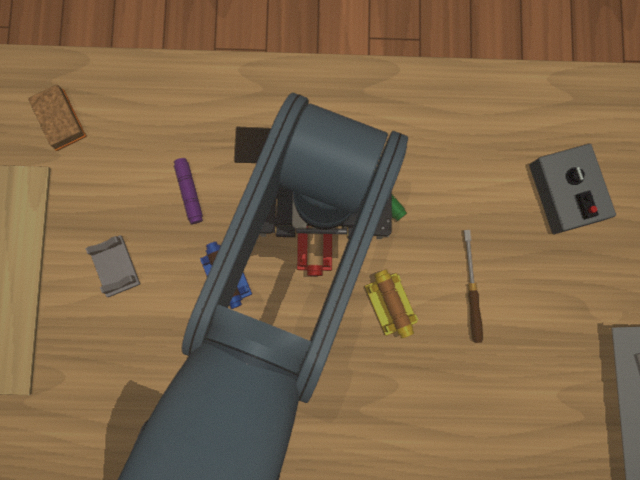

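Yellow and red pieces are centred in their cradles (piece midpoints at about (195,157) and (585,155)). The grey cradle at (113,266) is empty again, and the gouge at (473,290) has not moved.

```bash
python3 -c "
from bench import robot
print(robot.hand_in(),robot.current_t())"
```

```text
the job is handed in; nothing more can be done
the job is handed in; nothing more can be done
```

The three workpieces now lie in the cradles of their own colours, each within about 1.2 mm of the middle by the wrist camera; red was parked in the grey cradle on the way, which is empty again, and the job was handed in at about 50 s of the 102 s, though no verdict came back.

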